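# Show the apprentice which bangle to solder, and where

## Robot

A 6-joint arm with a two-finger parallel gripper is mounted at the origin on the work surface. World frame = base frame: x ahead of the robot, y to its left, z up, the work surface at z = 0. Lengths are in mm, angles in degrees, forces in N, time in s.
With the tool pointing down it reaches from about 300 to 850 mm from the base axis. Payload 4.2 kg.
Tool frame: the origin (TCP) lies on the centre line of the jaws, within the pads' length; the fingertips stand 14 mm ahead of it and the grasp point (between the pads) lies 5 mm behind it (env.finger_overhang is the z of the fingertips in the tool frame, in mm); z points along the fingers, y is the line along which they close (so a half turn about z gives the same grasp; the last joint's range is limited). The gripper opens to 91 mm and grips with 3 to 60 N. Pads are 32 mm wide; open, the fingers measure 118 mm over their backs; the gripper's body (76 mm by 178 mm) begins 60 mm behind the grasp point.
Start: joints at [-73.339, 18.312, 89.639, -0, 72.044, -1.146], TCP at [175.85, -547.466, 227.976] pointing down, gripper open.
Joint ranges: [-177.97, 177.97], [-48.28, 115.42], [12.27, 149.76], [-77.06, 257.06], [2.81, 150.46], [-146.56, 146.56]. Speed limits (degrees/s): [147.25, 147.25, 180, 180, 180, 180].

## Interface

Orientations are given as [roll, pitch, yaw] about the fixed x, y, z axes, in that order (R = Rz(yaw) Ry(pitch) Rx(roll)).
In Python, from workcell import sensors, viewer, env gives the robot as it stands. The module is installed in compiled form; this text tells all that it offers.
- The arm moves only by the tool step_arm, never from a script. Its argument "plan" is one flat list of numbers, 6 for each row, row after row: the shift along the tool's x, y, z in cm, then the turn, a rotation vector about the tool's x, y, z in rad. In form: [x, y, z, wx, wy, wz, x, y, z, wx, wy, wz, ...]. A call has 1 to 5 rows; each row shifts and turns the commanded pose from where the row before left it, along the tool's axes as they then stand; what a row does not reach is not made up. A row lasts 1/12 s, in which the tool goes at most 41.7 mm and 7.16 degrees, less where a joint would pass 70% of its speed; a pose out of reach is approached as far as the arm can. A call is refused whole if a number of a shift passes 4.17 or a number of a turn 0.125, either way. A call with a gripper value outside its range is refused whole. "hand" is the finger opening in cm, from 0 to 9.12, set as the call begins (left out, the last holds). The fingers move at their own pace and stop on an object; "newtons" is the grip in N (left out, the last holds). Time passes only in rows, so rows that do not move let the fingers close. It gives the time, the measured TCP pose, the force, the opening and the grip force at its end, in the units of the state.
- sensors.state(): the state, without advancing time (a new reading comes with each control period).
- viewer.grab_frame(name): name is "side" or "top" or "wrist"; returns a dict with "img" (400x640x3 uint8, red, green, blue), "fx", "fy", "cx", "cy" (pixels), "k1" (the pictures are not rectified: a ray, as slopes to the right and down, at radius r is drawn at 1 + k1 r^2 times it, then the intrinsics apply), "position" and "attitude" of the camera in the world. Camera axes: x right, y down, z forward; pixel columns grow to the right and rows downward; lengths in mm; the calibration is good to about 2 mm. A picture is of the moment at which its call begins. There is no depth.
- env.job_done(): hands the job in; it is judged then, once.
Trained networks look in a picture, given as the dict that the camera call returned (one of the last four; its "shot" number tells which), for a name from the list of things; names that differ only in an ending like _2 or _b are one class to them, and where a whole thing is asked for, a point or a joint stands for the part that bears it (a point fixed in the world has none). Each returns a list of dicts, best first, with "score" (0 to 1); they miss things now and then, are a little off and sometimes report something else, mostly with a low value. They report only what shows in the picture. A call takes as long as a camera call. They do not tell look-alikes from the thing itself.
- viewer.boxes_of(name, picture): "location" ([column, row] in pixels, amid what is visible of it).
- viewer.pinpoint(name, picture): "location" ([column, row] in pixels: a listed point, or the origin of a listed thing).
The state is a dict: "time_s": time; "qpos": joint angles; "qvel": joint speeds; "effort": joint torques, N m; "ee_pos": TCP position; "ee_rot": TCP orientation; "force": force on the tool from outside, world axes, zero at the start; "torque": the same for the moment, N m; "gripper_width": finger opening in mm; "gripper_force": force on a finger pad.
Only numpy, scipy, OpenCV 4.12 (cv2) and the standard library are available. Lean on these libraries where they do the work, as an engineer would, in place of code of your own. Each camera call takes 0.05 s, during which the arm holds its last target. There are 200 camera calls.

## Task

Call the apprentice by pressing the red button right down, then show the job: point with the fingertips at the bowl that holds the gold-coloured bangle, from a few centimetres above its middle, for two seconds. Then point in the same way at the middle of the reddish-brown soldering brick for two seconds, and finish there, still pointing. Point at no other bowl, and touch and move nothing on the bench but the button.

Things in the scene. Friction and masses are not known exactly. Their poses are not given: they have to be found in the camera images.
- call (a joint): how far the red call button is pressed, m: 0 released, 0.006 right down; it takes about 5 N and springs back. It counts as pressed beyond 0.0045
- call_top (a point): middle of the top of the red call button (round cap 36 mm across, in a white housing fixed to the bench); press straight down
- bowl_gold_rim (a point): centre of the mouth, level with the rim, of the bowl that holds the gold-coloured bangle: an open dark-steel bowl standing on three short splayed legs: rim 120 mm across, 80 mm high overall, wall 3 mm, inner floor 45 mm up
- bowl_silver_rim (a point): centre of the mouth of the like bowl that holds the silver-coloured bangle (not to be pointed at)
- bowl_empty_rim (a point): centre of the mouth of the like empty bowl (not to be pointed at)
- bowl_gold: the bowl with the gold-coloured bangle; origin on the bench under its middle, z up
- bowl_silver: the bowl with the silver-coloured bangle; origin on the bench under its middle
- bowl_empty: the empty bowl; origin on the bench under its middle
- bangle_gold: gold-coloured bangle (ring 62 mm across, 10 mm high) lying loose in its bowl; origin at the centre of its underside
- bangle_silver: silver-coloured bangle of the same size, loose in another bowl; origin at the centre of its underside
- brick_top (a point): middle of the top face of the reddish-brown soldering brick
- brick: reddish-brown soldering brick with fine dark grooves, 75 x 110 mm (its x and y) and 32 mm high, loose on the bench; origin at the centre of its underside
- clamp: black plastic ring clamp, 50 x 75 mm and 60 mm high, a steel pin on top; a bystander; origin at the centre of its underside
- hammer: hammer 240 mm long lying on the bench along its x; a bystander
- tumbler: empty clear plastic tumbler, 80 mm across, 105 mm high; a bystander; origin at the centre of its underside
Things that resemble listed ones, but are neither listed nor needed, are in the scene too. Leave any orange or pink look-alike of the bowl_gold alone.

How it is judged:
By the outcome, as a careful person would: the job done as asked, in the order asked, and still so for the second after the job is handed in, with the robot touching nothing.
It also fails if it takes over 51 s, if anything falls off the work surface, if the arm or the gripper's body presses on something with over 40 N, if the wrist force passes 120 N, or if a joint passes its speed limit or range.

## Working session

There is one attempt and no reset: what is moved stays moved. The work goes in short steps, Python scripts to look and compute and a tool call to move; the robot and the scene stay as the last step left them, time stands still between calls to the robot, and variables do not carry over. Pictures are saved under pics/ and viewed, at most 10 in all, crops included, and the job is handed in when it is done.

Besides the shell and the picture viewer there is one more tool, called after "Call:" by a JSON object that holds its "fn" and its "kwargs". step_arm: Moves the arm, as the interface text tells. Its arguments: {"type":"object","properties":{"plan":{"type":"array","items":{"type":"number"}},"hand":{"type":"number"},"newtons":{"type":"number"}},"required":["plan"]}

```bash
mkdir -p pics; cat > h.py <<'E'
import numpy as np, cv2
from scipy.spatial.transform import Rotation as R
from workcell import sensors, viewer, env
def ray(p,uv):
    d=np.array([(uv[0]-p["cx"])/p["fx"],(uv[1]-p["cy"])/p["fy"]]);s=d.copy()
    for _ in range(20): s=d/(1+p["k1"]*(s@s))
    A=np.array(p["attitude"],float)
    M=A if A.shape==(3,3) else R.from_euler('xyz',A,degrees=True).as_matrix()
    return np.array(p["position"],float),M@np.array([s[0],s[1],1])
def at(p,uv,z):
    o,d=ray(p,uv); return o+d*(z-o[2])/d[2]
def tri(l):
    A=0;b=0
    for o,d in l:
        d=d/np.linalg.norm(d);P=np.eye(3)-np.outer(d,d);A=A+P;b=b+P@o
    return np.linalg.solve(A,b)
E
python3 - <<'E'
from h import *
Z=dict(call_top=None,bowl_gold_rim=80,bowl_silver_rim=80,bowl_empty_rim=80,brick_top=32,clamp=0,hammer=0,tumbler=0,bangle_gold=45)
for n in("top","side"):
    p=viewer.grab_frame(n);cv2.imwrite(f"pics/{n}.png",p["img"][...,::-1])
    print(n,p["position"],p["attitude"])
    for k,z in Z.items():
        for r in viewer.pinpoint(k,p)[:4]: print(k,round(r["score"],2),np.round(r["location"]),np.round(at(p,r["location"],z if z is not None else 30)))
print(sensors.state())
E
```

```text
top [ 559.88895581   16.43619623 1093.94525018] [-177.77813451   -0.50446308  -90.93573961]
call_top 0.62 [394. 259.] [ 450. -192.   30.]
bowl_gold_rim 0.9 [410. 172.] [ 670. -227.   80.]
bowl_gold_rim 0.87 [466. 260.] [ 451. -361.   80.]
bowl_gold_rim 0.63 [481. 136.] [ 756. -407.   80.]
bowl_silver_rim 0.75 [326. 183.] [646. -20.  80.]
bowl_empty_rim 0.96 [232. 180.] [657. 212.  80.]
brick_top 0.97 [243. 256.] [464. 194.  32.]
brick_top 0.74 [408. 176.] [ 664. -234.   32.]
brick_top 0.29 [403. 176.] [ 665. -220.   32.]
clamp 0.71 [315. 255.] [462.   9.   0.]
hammer 0.6 [170. 221.] [557. 392.   0.]
tumbler 0.8 [459. 201.] [ 599. -374.    0.]
bangle_gold 0.48 [409. 175.] [ 666. -233.   45.]
bangle_gold 0.36 [324. 184.] [645. -15.  45.]
side [115.38629282 696.98285064 813.63968011] [-130.87910201   -0.25146336 -144.7860846 ]
call_top 0.63 [403. 199.] [ 445. -197.   30.]
bowl_gold_rim 0.9 [348. 152.] [ 676. -250.   80.]
bowl_gold_rim 0.77 [353. 126.] [ 747. -397.   80.]
bowl_gold_rim 0.73 [428. 165.] [ 436. -334.   80.]
bowl_silver_rim 0.64 [318. 194.] [633. -21.  80.]
bowl_empty_rim 0
[... 279 characters left out ...]
.] [ 652. -224.   45.]
{'time_s': 1.0, 'qpos': array([-7.33383959e+01,  1.83112479e+01,  8.96378735e+01,  5.04366585e-04,
        7.20419109e+01, -1.14655138e+00]), 'qvel': array([ 0.03063327,  0.05423676, -0.10792439, -0.04076354,  0.04922471,
       -0.1214897 ]), 'effort': array([-1.17608579e-03, -4.12360775e+01, -2.32232970e+01,  7.27203442e-02,
        3.76834092e-02,  2.64017365e-05]), 'ee_pos': array([ 175.86007925, -547.48412518,  227.99011803]), 'ee_rot': array([ 1.79991024e+02, -3.00281258e-04,  1.78080000e+01]), 'force': array([-0.27947901, -0.35843455,  0.21397514]), 'torque': array([ 0.0146418 , -0.05372935,  0.03090183]), 'gripper_force': 0.0, 'gripper_width': 91.0979626110116}
```

View pics/top.png

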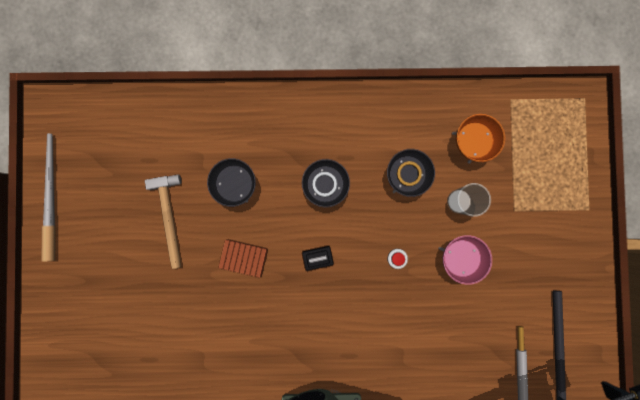

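View pics/side.png

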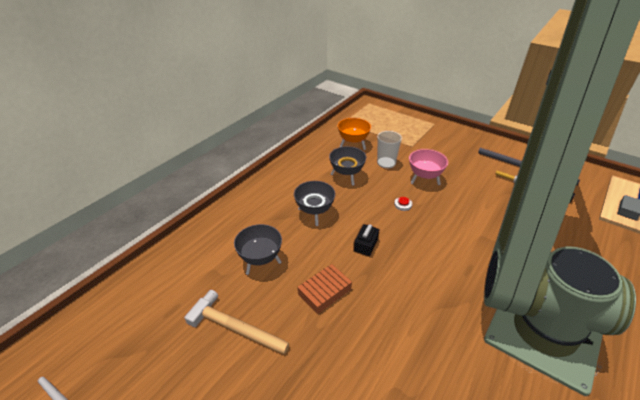

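The top view shows the gold bangle's dark bowl at (411,173), the silver one at (326,184), the empty bowl at (232,183), the brick at (243,258) and the button at (398,259). The orange (480,138) and pink (467,260) bowls are look-alikes. The side view agrees: gold bowl (348,160), button (403,202), brick (325,287).

```bash
python3 - <<'E'
from h import *
c={}
W={"top":dict(b=(398,259,14),k=(243,258,32)),"side":dict(b=(403,202,14),k=(325,288,36))}
P={n:viewer.grab_frame(n) for n in W}
for n,p in P.items():
    hsv=cv2.cvtColor(p["img"],cv2.COLOR_RGB2HSV).astype(int)
    for k,(u,v,r) in W[n].items():
        y,x=np.mgrid[:400,:640]
        m=((hsv[...,0]<8)|(hsv[...,0]>172))&(hsv[...,1]>(170 if k=='b' else 110))&(abs(x-u)<r)&(abs(y-v)<r)
        c[n,k]=(x[m].mean(),y[m].mean());print(n,k,m.sum(),c[n,k])
print("button",tri([ray(P[n],c[n,'b']) for n in P]))
for z in(20,30,40): print(z,[at(P[n],c[n,'b'],z).round() for n in P])
print("brick",[at(P[n],c[n,'k'],32).round() for n in P])
# gold bowl: ellipse of dark blob in top
p=P["top"];g=p["img"][140:205,380:440].max(2)
m=(g<75).astype(np.uint8);cs,_=cv2.findContours(m,0,1);q=max(cs,key=cv2.contourArea)
e=cv2.minEnclosingCircle(q);print(e,at(p,(e[0][0]+380,e[0][1]+140),80))
E
```

```text
top b 117 (np.float64(397.87179487179486), np.float64(258.6837606837607))
top k 0 (np.float64(nan), np.float64(nan))
side b 70 (np.float64(403.35714285714283), np.float64(200.25714285714287))
side k 0 (np.float64(nan), np.float64(nan))
button [ 448.59349513 -206.05759476   18.18878342]
20 [array([ 450., -205.,   20.]), array([ 446., -205.,   20.])]
30 [array([ 452., -203.,   30.]), array([ 442., -194.,   30.])]
40 [array([ 453., -201.,   40.]), array([ 438., -183.,   40.])]
brick [array([nan, nan, nan]), array([nan, nan, nan])]
((28.775861740112305, 36.030174255371094), 27.607404708862305) [ 659.37968954 -224.20640875   80.        ]<stdin>:10: RuntimeWarning: Mean of empty slice.
  ret = ret.dtype.type(ret / rcount)
```

Call:
{"fn": "step_arm", "kwargs": {"plan": [0,0,0,0,0,0], "hand": 0}}

```text
time_s: 1.18
ee_pos: [175.8, -547.5, 228.0]
ee_rot: [180.0, -0.0, 17.8]
force: [-0.1, 0.7, 0.3]
gripper_width: 87.0
gripper_force: 0.0
```

Call:
{"fn": "step_arm", "kwargs": {"plan": [3.3,-2.2,0,0,0,0,3.3,-2.2,0,0,0,0,3.3,-2.2,0,0,0,0,3.3,-2.2,0,0,0,0,3.3,-2.2,0,0,0,0]}}

```text
time_s: 1.6
ee_pos: [300.0, -390.8, 228.1]
ee_rot: [180.0, -0.0, 17.8]
force: [0.2, -0.3, -0.3]
gripper_width: 54.2
gripper_force: 0.0
```

Call:
{"fn": "step_arm", "kwargs": {"plan": [3.3,-2.2,0,0,0,0,3.3,-2.2,0,0,0,0,3.3,-2.2,0,0,0,0,2,-1.3,0,0,0,0,0,0,0,0,0,0]}}

```text
time_s: 2.02
ee_pos: [390.8, -277.4, 228.2]
ee_rot: [-180.0, -0.1, 18.1]
force: [0.2, -0.6, -0.4]
gripper_width: 20.6
gripper_force: 0.0
```

```bash
python3 - <<'E'
from h import *
p=viewer.grab_frame("wrist");cv2.imwrite("pics/w1.png",p["img"][...,::-1])
s=sensors.state();print(s["ee_pos"],s["ee_rot"],s["gripper_width"],s["time_s"],p["position"])
for k,z in dict(call_top=20,bowl_gold_rim=80,bowl_silver_rim=80,clamp=0).items():
    for r in viewer.pinpoint(k,p)[:3]: print(k,round(r["score"],2),np.round(r["location"]),np.round(at(p,r["location"],z)))
hsv=cv2.cvtColor(p["img"],cv2.COLOR_RGB2HSV).astype(int)
m=((hsv[...,0]<6)|(hsv[...,0]>174))&(hsv[...,1]>170)
y,x=np.where(m);print(len(x),x.min(),x.max(),y.min(),y.max())
for z in (15,20,25):print(z,at(p,(np.median(x),np.median(y)),z))
E
```

```text
[ 389.52591888 -279.12029809  228.08593289] [ 1.79983176e+02 -1.03127386e-02  1.80477222e+01] 16.8866667468275 2.0667 [ 465.43237133 -253.44347792  385.68518234]
call_top 0.6 [281. 118.] [ 450. -208.   20.]
bowl_gold_rim 0.87 [416. 168.] [ 448. -365.   80.]
clamp 0.89 [119.  63.] [452.   3.   0.]
604 266 292 104 131
15 [ 448.75689144 -205.6474257    15.        ]
20 [ 448.98181923 -206.29212442   20.        ]
25 [ 449.20674702 -206.93682314   25.        ]
```

View pics/w1.png

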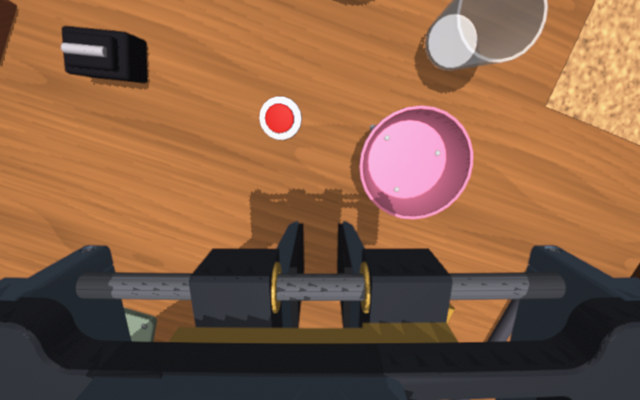

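The wrist view shows the button at (280,118), with the pink bowl (416,162) to its right and the closing fingers below.

Call:
{"fn": "step_arm", "kwargs": {"plan": [2.7,-1.7,0,0,0,0,2.7,-1.7,0,0,0,0,2.5,-1.7,0,0,0,0,0,0,0,0,0,0,0,0,0,0,0,0]}}

```text
time_s: 2.68
ee_pos: [448.1, -208.2, 227.8]
ee_rot: [180.0, 0.0, 17.9]
force: [-0.3, -0.5, 0.1]
gripper_width: 0.4
gripper_force: 0.0
```

Call:
{"fn": "step_arm", "kwargs": {"plan": [0,0,4,0,0,0,0,0,4,0,0,0,0,0,4,0,0,0,0,0,3,0,0,0,0,0,0,0,0,0]}}

```text
time_s: 3.1
ee_pos: [442.9, -207.5, 72.8]
ee_rot: [-179.5, 0.5, 17.7]
force: [-1.7, 0.1, -0.7]
gripper_width: 0.4
gripper_force: 0.0
```

Call:
{"fn": "step_arm", "kwargs": {"plan": [0,0,2.5,0,0,0,0,0,1,0,0,0,0,0,0,0,0,0,0,0,0,0,0,0]}}

```text
time_s: 3.43
ee_pos: [448.3, -208.8, 43.9]
ee_rot: [180.0, -0.0, 17.8]
force: [0.4, -0.8, -0.6]
gripper_width: 0.6
gripper_force: 0.0
```

Call:
{"fn": "step_arm", "kwargs": {"plan": [0,0,0.2,0,0,0,0,0,0,0,0,0]}}

```text
time_s: 3.6
ee_pos: [448.8, -208.5, 42.2]
ee_rot: [179.9, -0.1, 17.8]
force: [0.1, -0.4, 0.2]
gripper_width: 0.2
gripper_force: 0.0
```

Call:
{"fn": "step_arm", "kwargs": {"plan": [0,-0.2,0.4,0,0,0,0,0,0.2,0,0,0,0,0,0,0,0,0,0,0,0,0,0,0]}}

```text
time_s: 3.93
ee_pos: [447.7, -206.0, 35.2]
ee_rot: [180.0, -0.0, 17.8]
force: [0.9, 0.9, 1.7]
gripper_width: 0.6
gripper_force: 1.0
```

Call:
{"fn": "step_arm", "kwargs": {"plan": [0,0,0.2,0,0,0,0,0,0.2,0,0,0,0,0,0,0,0,0,0,0,0,0,0,0]}}

```text
time_s: 4.27
ee_pos: [447.7, -206.0, 31.1]
ee_rot: [180.0, -0.0, 17.8]
force: [0.2, 1.8, 4.5]
gripper_width: 0.6
gripper_force: 2.2
```

Contact began near tool height 36 mm, and the force is rising along the spring.

Call:
{"fn": "step_arm", "kwargs": {"plan": [0,0,0.1,0,0,0,0,0,0.1,0,0,0,0,0,0,0,0,0,0,0,0,0,0,0]}}

```text
time_s: 4.6
ee_pos: [447.7, -206.0, 30.1]
ee_rot: [180.0, -0.0, 17.8]
force: [-1.0, 2.5, 13.4]
gripper_width: 0.3
gripper_force: 6.9
```

Call:
{"fn": "step_arm", "kwargs": {"plan": [0,0,0.1,0,0,0,0,0,0,0,0,0,0,0,0,0,0,0]}}

```text
time_s: 4.85
ee_pos: [447.7, -206.0, 30.0]
ee_rot: [180.0, -0.1, 17.8]
force: [-3.5, 3.8, 21.1]
gripper_width: 0.4
gripper_force: 10.8
```

The button is at its stop: the height no longer changes and the force has risen to 21 N. I'll lift clear and check the gold bowl from near.

Call:
{"fn": "step_arm", "kwargs": {"plan": [0,0,-1,0,0,0,0,0,-4,0,0,0,0,0,-4,0,0,0,0,0,-4,0,0,0,0,0,-4,0,0,0]}}

```text
time_s: 5.27
ee_pos: [446.6, -206.0, 199.2]
ee_rot: [-180.0, 0.1, 17.8]
force: [0.8, -0.4, -1.1]
gripper_width: 0.4
gripper_force: 0.0
```

Call:
{"fn": "step_arm", "kwargs": {"plan": [3,1,0,0,0,0,3,1,0,0,0,0,0,0,0,0,0,0,0,0,0,0,0,0]}}

```text
time_s: 5.6
ee_pos: [510.9, -206.7, 196.9]
ee_rot: [-180.0, 0.1, 17.9]
force: [-1.2, -0.3, -0.6]
gripper_width: 0.9
gripper_force: 0.0
```

```bash
python3 - <<'E'
from h import *
p=viewer.grab_frame("wrist");cv2.imwrite("pics/w2.png",p["img"][...,::-1])
s=sensors.state();print(s["ee_pos"],s["ee_rot"],s["force"],s["time_s"],p["position"])
for k,z in dict(call_top=20,bowl_gold_rim=80,bowl_silver_rim=80,bangle_gold=45,tumbler=0).items():
    for r in viewer.pinpoint(k,p)[:3]: print(k,round(r["score"],2),np.round(r["location"]),np.round(at(p,r["location"],z)))
E
```

```text
[ 509.8349587  -206.53290015  196.73054471] [-1.79911731e+02  1.59434621e-01  1.78382323e+01] [ 0.30864361 -0.19395374 -0.12074576] 5.65 [ 586.2842133  -182.83849758  354.13862661]
call_top 0.52 [305. 232.] [ 451. -206.   20.]
bowl_gold_rim 0.97 [442. 294.] [ 451. -364.   80.]
bowl_gold_rim 0.93 [625.  12.] [ 752. -404.   80.]
bowl_gold_rim 0.68 [401.  42.] [ 665. -229.   80.]
tumbler 0.83 [473. 162.] [ 593. -376.    0.]
```

View pics/w2.png

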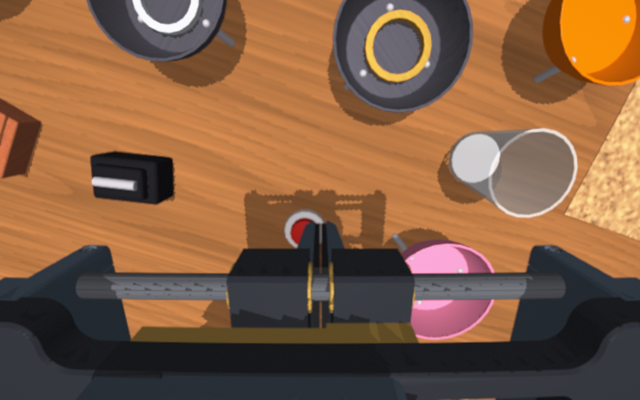

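The wrist view shows the gold bangle in its dark bowl at (402,40). The network's rim point puts it at about (666, -229), matching the top view.

Call:
{"fn": "step_arm", "kwargs": {"plan": [3.5,1.7,0,0,0,0,3.5,1.7,0,0,0,0,3.5,1.7,0,0,0,0,3.6,1.8,0,0,0,0,0,0,0,0,0,0]}}

```text
time_s: 6.32
ee_pos: [671.8, -230.1, 195.4]
ee_rot: [179.9, -0.2, 17.9]
force: [-0.2, 0.5, -0.6]
gripper_width: 0.4
gripper_force: 0.0
```

Call:
{"fn": "step_arm", "kwargs": {"plan": [0,0,3,0,0,0,0,0,2.5,0,0,0,0,0,1.3,0,0,0,0,0,0,0,0,0,0,0,0,0,0,0]}}

```text
time_s: 6.73
ee_pos: [665.2, -229.3, 129.5]
ee_rot: [-179.9, 0.1, 17.8]
force: [0.4, 0.3, 0.1]
gripper_width: 0.4
gripper_force: 0.0
```

```bash
python3 - <<'E'
from h import *
s=sensors.state();print(s["ee_pos"],s["ee_rot"],s["time_s"])
for n in("top","side"):
    p=viewer.grab_frame(n);
    for k,z in dict(bowl_gold_rim=80,bangle_gold=45,brick_top=32).items():
        for r in viewer.pinpoint(k,p)[:3]: print(n,k,round(r["score"],2),np.round(r["location"]),np.round(at(p,r["location"],z)))
    if n=="side": cv2.imwrite("pics/s2.png",cv2.resize(p["img"][90:250,240:500,::-1],None,fx=3,fy=3))
E
```

```text
[ 665.15942176 -229.32917302  129.53103936] [-1.79945419e+02  8.40449403e-02  1.77909670e+01] 6.7333
top bowl_gold_rim 0.65 [482. 135.] [ 758. -408.   80.]
top brick_top 0.83 [245. 258.] [460. 190.  32.]
side bowl_gold_rim 0.83 [425. 162.] [ 449. -344.   80.]
side bowl_gold_rim 0.6 [356. 127.] [ 736. -399.   80.]
side bowl_gold_rim 0.58 [386. 163.] [ 547. -266.   80.]
side bangle_gold 0.6 [349. 165.] [ 659. -233.   45.]
side brick_top 0.63 [324. 282.] [459. 193.  32.]
```

View pics/s2.png

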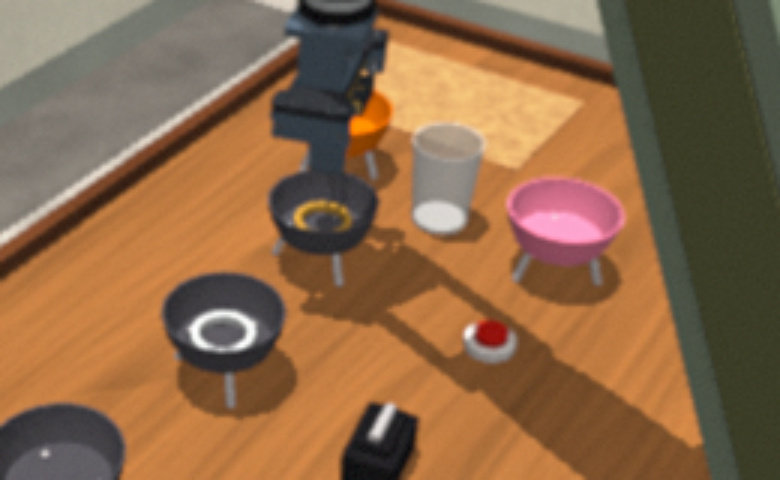

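The fingertips hang over the gold bowl at (325,195 in the crop), about 35 mm above the rim. Now I'll hold for more than 2 s.

Call:
{"fn": "step_arm", "kwargs": {"plan": [0,0,0,0,0,0,0,0,0,0,0,0,0,0,0,0,0,0,0,0,0,0,0,0,0,0,0,0,0,0]}}

```text
time_s: 7.55
ee_pos: [666.0, -229.3, 129.9]
ee_rot: [-180.0, 0.0, 17.8]
force: [-1.8, -0.7, 0.3]
gripper_width: 0.2
gripper_force: 0.0
```

Call:
{"fn": "step_arm", "kwargs": {"plan": [0,0,0,0,0,0,0,0,0,0,0,0,0,0,0,0,0,0,0,0,0,0,0,0,0,0,0,0,0,0]}}

```text
time_s: 7.97
ee_pos: [666.0, -229.3, 130.0]
ee_rot: [180.0, 0.0, 17.8]
force: [0.2, -0.6, -0.3]
gripper_width: 0.6
gripper_force: 0.0
```

Call:
{"fn": "step_arm", "kwargs": {"plan": [0,0,0,0,0,0,0,0,0,0,0,0,0,0,0,0,0,0,0,0,0,0,0,0,0,0,0,0,0,0]}}

```text
time_s: 8.38
ee_pos: [666.1, -229.3, 130.0]
ee_rot: [180.0, -0.0, 17.8]
force: [0.0, -0.8, 0.1]
gripper_width: 0.6
gripper_force: 0.0
```

Call:
{"fn": "step_arm", "kwargs": {"plan": [0,0,0,0,0,0,0,0,0,0,0,0,0,0,0,0,0,0,0,0,0,0,0,0,0,0,0,0,0,0]}}

```text
time_s: 8.8
ee_pos: [666.0, -229.3, 129.9]
ee_rot: [180.0, 0.0, 17.8]
force: [0.4, -0.0, 0.5]
gripper_width: 0.6
gripper_force: 0.0
```

Call:
{"fn": "step_arm", "kwargs": {"plan": [0,0,0,0,0,0,0,0,0,0,0,0,0,0,0,0,0,0,0,0,0,0,0,0,0,0,0,0,0,0]}}

```text
time_s: 9.22
ee_pos: [666.1, -229.3, 130.0]
ee_rot: [180.0, -0.0, 17.8]
force: [-0.1, 0.5, 1.0]
gripper_width: 0.5
gripper_force: 0.0
```

Call:
{"fn": "step_arm", "kwargs": {"plan": [0,0,0,0,0,0,0,0,0,0,0,0,0,0,0,0,0,0,0,0,0,0,0,0,0,0,0,0,0,0]}}

```text
time_s: 9.63
ee_pos: [666.0, -229.3, 130.0]
ee_rot: [180.0, -0.0, 17.8]
force: [0.1, -0.2, 0.1]
gripper_width: 0.4
gripper_force: 0.0
```

Call:
{"fn": "step_arm", "kwargs": {"plan": [0,0,0,0,0,0,0,0,0,0,0,0,0,0,0,0,0,0,0,0,0,0,0,0,0,0,0,0,0,0]}}

```text
time_s: 10.05
ee_pos: [666.0, -229.3, 129.9]
ee_rot: [180.0, 0.0, 17.8]
force: [1.0, 0.5, 0.1]
gripper_width: 0.2
gripper_force: 0.0
```

Call:
{"fn": "step_arm", "kwargs": {"plan": [0,0,-3.5,0,0,0,0,0,-3.5,0,0,0,0,0,0,0,0,0]}}

```text
time_s: 10.3
ee_pos: [669.4, -230.5, 208.0]
ee_rot: [179.5, -0.6, 17.8]
force: [0.9, -0.6, 1.6]
gripper_width: 0.5
gripper_force: 0.0
```

Call:
{"fn": "step_arm", "kwargs": {"plan": [-3.9,-1.3,0,0,0,0,-3.9,-1.3,0,0,0,0,-3.9,-1.3,0,0,0,0,-3.9,-1.3,0,0,0,0,-3.9,-1.3,0,0,0,0]}}

```text
time_s: 10.72
ee_pos: [458.6, -226.8, 199.9]
ee_rot: [180.0, -0.0, 17.8]
force: [-0.1, -1.3, -0.1]
gripper_width: 0.6
gripper_force: 0.0
```

Call:
{"fn": "step_arm", "kwargs": {"plan": [1.2,-3.6,0,0,0,0,1.2,-3.6,0,0,0,0,1.2,-3.6,0,0,0,0,1.2,-3.6,0,0,0,0,1.2,-3.6,0,0,0,0]}}

```text
time_s: 11.13
ee_pos: [462.3, -36.0, 200.4]
ee_rot: [180.0, -0.1, 17.7]
force: [0.1, -0.4, -0.4]
gripper_width: 0.8
gripper_force: 0.0
```

Call:
{"fn": "step_arm", "kwargs": {"plan": [1.2,-3.6,0,0,0,0,1.2,-3.6,0,0,0,0,1.2,-3.6,0,0,0,0,0,0,0,0,0,0,0,0,0,0,0,0]}}

```text
time_s: 11.55
ee_pos: [463.7, 78.0, 200.1]
ee_rot: [180.0, -0.0, 18.1]
force: [0.1, -0.2, -0.8]
gripper_width: 0.3
gripper_force: 0.0
```

```bash
python3 - <<'E'
from h import *
p=viewer.grab_frame("wrist");cv2.imwrite("pics/w3.png",p["img"][...,::-1])
s=sensors.state();print(s["ee_pos"],s["ee_rot"],s["time_s"])
for k,z in dict(brick_top=32,brick=0).items():
    for r in viewer.pinpoint(k,p)[:3]: print(k,round(r["score"],2),np.round(r["location"]),np.round(at(p,r["location"],z)))
for uv in [(199,118)]: pass
E
```

```text
[463.76386484  76.73314434 199.99848617] [ 1.79955542e+02 -5.28796211e-03  1.79225606e+01] 11.6
brick_top 0.8 [216. 160.] [459. 198.  32.]
brick 0.61 [226. 157.] [458. 197.   0.]
```

View pics/w3.png

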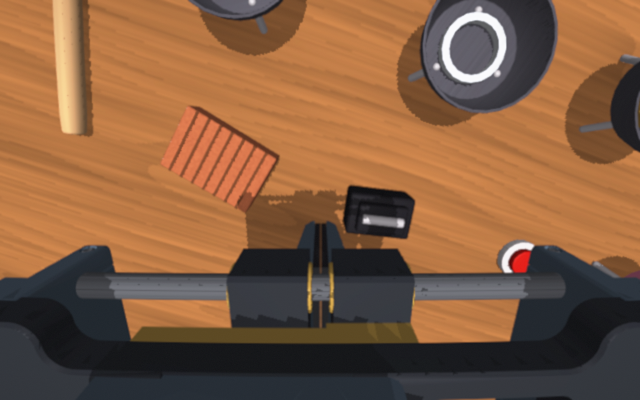

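The brick's top face is centred at about (219,158), giving roughly (459,196). The hammer handle (70,65) and clamp (380,210) are clear of it.

Call:
{"fn": "step_arm", "kwargs": {"plan": [1,-3.8,0,0,0,0,1,-3.8,0,0,0,0,1.1,-3.8,0,0,0,0,0,0,0,0,0,0,0,0,0,0,0,0]}}

```text
time_s: 12.12
ee_pos: [458.7, 194.5, 199.8]
ee_rot: [180.0, 0.0, 17.9]
force: [0.5, -0.4, 0.0]
gripper_width: 0.3
gripper_force: 0.0
```

Call:
{"fn": "step_arm", "kwargs": {"plan": [0,0,4,0,0,0,0,0,4,0,0,0,0,0,2.5,0,0,0,0,0,1.2,0,0,0,0,0,0,0,0,0]}}

```text
time_s: 12.53
ee_pos: [456.6, 191.3, 80.1]
ee_rot: [179.9, 0.4, 17.6]
force: [0.1, -1.0, -0.6]
gripper_width: 0.5
gripper_force: 0.0
```

```bash
python3 - <<'E'
from h import *
s=sensors.state();print(s["ee_pos"],s["ee_rot"],s["time_s"])
p=viewer.grab_frame("side");cv2.imwrite("pics/s3.png",cv2.resize(p["img"][90:350,180:500,::-1],None,fx=2,fy=2))
for r in viewer.pinpoint("brick_top",p)[:3]: print(r,at(p,r["location"],32))
E
```

```text
[456.61350919 191.27766856  80.05599539] [179.93550919   0.42070673  17.63207005] 12.5333
{'location': [326.6, 283.9], 'score': 0.92} [451.85678594 193.90696871  32.        ]
```

View pics/s3.png

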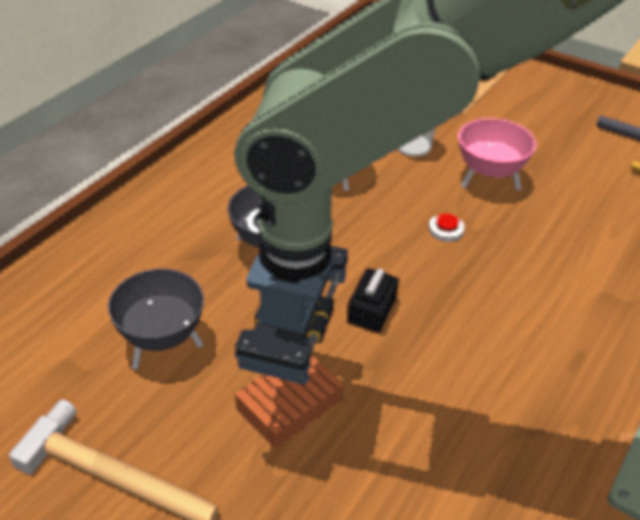

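The fingertips are about 35 mm above the middle of the brick and clear of everything. I'll hold here.

Call:
{"fn": "step_arm", "kwargs": {"plan": [0,0,0,0,0,0,0,0,0,0,0,0,0,0,0,0,0,0,0,0,0,0,0,0,0,0,0,0,0,0]}}

```text
time_s: 13.05
ee_pos: [458.7, 194.6, 83.5]
ee_rot: [180.0, -0.1, 17.8]
force: [0.7, 0.5, -0.3]
gripper_width: 0.4
gripper_force: 0.0
```

Call:
{"fn": "step_arm", "kwargs": {"plan": [0,0,0,0,0,0,0,0,0,0,0,0,0,0,0,0,0,0,0,0,0,0,0,0,0,0,0,0,0,0]}}

```text
time_s: 13.47
ee_pos: [458.5, 194.5, 82.9]
ee_rot: [180.0, 0.0, 17.8]
force: [0.3, -0.7, 0.5]
gripper_width: 0.6
gripper_force: 0.0
```

Call:
{"fn": "step_arm", "kwargs": {"plan": [0,0,0,0,0,0,0,0,0,0,0,0,0,0,0,0,0,0,0,0,0,0,0,0,0,0,0,0,0,0]}}

```text
time_s: 13.88
ee_pos: [458.5, 194.5, 82.9]
ee_rot: [180.0, -0.0, 17.8]
force: [-0.0, -0.2, -0.3]
gripper_width: 0.3
gripper_force: 0.0
```

Call:
{"fn": "step_arm", "kwargs": {"plan": [0,0,0,0,0,0,0,0,0,0,0,0,0,0,0,0,0,0,0,0,0,0,0,0,0,0,0,0,0,0]}}

```text
time_s: 14.3
ee_pos: [458.5, 194.5, 82.9]
ee_rot: [180.0, -0.0, 17.8]
force: [0.2, 0.2, -0.3]
gripper_width: 0.6
gripper_force: 0.0
```

Call:
{"fn": "step_arm", "kwargs": {"plan": [0,0,0,0,0,0,0,0,0,0,0,0,0,0,0,0,0,0,0,0,0,0,0,0,0,0,0,0,0,0]}}

```text
time_s: 14.72
ee_pos: [458.5, 194.5, 82.9]
ee_rot: [180.0, 0.0, 17.8]
force: [-0.1, -0.7, 0.0]
gripper_width: 0.6
gripper_force: 0.0
```

Call:
{"fn": "step_arm", "kwargs": {"plan": [0,0,0,0,0,0,0,0,0,0,0,0,0,0,0,0,0,0,0,0,0,0,0,0,0,0,0,0,0,0]}}

```text
time_s: 15.13
ee_pos: [458.5, 194.5, 82.9]
ee_rot: [180.0, 0.0, 17.8]
force: [0.2, 0.4, 0.4]
gripper_width: 0.4
gripper_force: 0.0
```

Call:
{"fn": "step_arm", "kwargs": {"plan": [0,0,0,0,0,0,0,0,0,0,0,0,0,0,0,0,0,0,0,0,0,0,0,0,0,0,0,0,0,0]}}

```text
time_s: 15.55
ee_pos: [458.5, 194.5, 82.9]
ee_rot: [180.0, 0.0, 17.8]
force: [-0.5, 0.4, 0.1]
gripper_width: 0.3
gripper_force: 0.0
```

```bash
python3 - <<'E'
from h import *
s=sensors.state();print(s["ee_pos"],s["force"],s["time_s"]);print(env.job_done())
E
```

```text
[458.49875877 194.51044274  82.90726754] [-0.49230515  0.40536122  0.12223895] 15.55
the job is handed in; nothing more can be done
None
```

I pressed the red button to its stop, pointed at the gold-bangle bowl for about 3 s and then at the brick for about 3 s, and handed the job in at 15.6 s still pointing at the brick; no verdict was shown.

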